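# Take a hanging cutter case off its hooked peg and stand it in the job rack

## Task

Take the plastic cutter case off the display stand's peg: lift its hanging end so that the hole clears the upturned tip of the peg, and slide it off without straining the stand or the peg. Then stand the case upright in the slot of the wooden job rack, lowering it gently to the bottom of the slot, and let go; leave the oil bottle and the steel angle block where they are.

Things in the scene. Friction and masses are not known exactly. Their poses are not given: they have to be found in the camera images.
- pack: Grey rigid plastic hang case with an end mill, 70 to 125 g, 44 wide (y), 108 tall (z), hanging upright. Origin: centre of its underside. Lower 75: a box 16 thick (x). Above it a header 5 thick, centred, with a rectangular hole 12 wide, from 82.5 to 100 above the underside. The flat sides (y = +-22) run straight over the full height and can be gripped with the peg between the fingers. All mm.
- hole (a point): Centre of the header's hole (12 mm wide, 17.5 mm high), 91.25 mm above the underside of the case, on its middle plane.
- stand: One-peg steel display stand, fixed. Origin: centre of the underside of its base plate (130 by 100 by 8 mm); z up, x = horizontal heading of the peg. The case starts straight above the origin, square to the peg. A post 24 mm wide (y), 8 mm thick stands at x = -40 mm, 163 mm high. Stand and peg are rigid; a push of more than 15 N on them counts as straining.
- peg_root (a point): Where the case hangs: on the axis of the round 6 mm peg, 150 mm up, stand's axes. The peg is level to x = 3 mm, then bends up by 1 to 19 degrees (varies, not measured), runs straight 52 mm, then turns up almost square: tip top 15 mm above the peg's underside, tip's outer side 57 mm past the bend. So the hole passes with only 1 to 2.5 mm to spare, its lower edge close under the peg.
- rack: Wooden job rack, a block 100 (x) by 110 (y) by 40 mm high, fixed to the bench; origin: centre of its underside, z up. It has one slot, 24 mm (x) by 54 mm (y), 30 mm deep, its floor 10 mm above the bench, centred at x = -15 mm, y = 0. A row of four end mill shanks sticks up 22 mm from its top at x = 36 mm.
- slot (a point): Centre of the slot's mouth, level with the rack's top, 40 mm above the bench; the rack's axes.
- oil: White oil bottle with a red cap, diameter 42 mm, 125 mm tall, loose bystander. Origin: centre of its underside.
- angle_block: Steel angle block, L-shaped, 60 by 50 by 57 mm, loose bystander. Origin: centre of its underside.
There are look-alikes about, which are no part of the job. Of the things shaped like the pack, the grey one is meant. There is more than one size of the rack; the one meant has the size given above.

How it is judged:
By the outcome, as a careful person would: the job done as asked, in the order asked, and still so for the second after the job is handed in, with the robot touching nothing.
It also fails if it takes over 72 s, if anything falls off the work surface, if the arm or the gripper's body presses on something with over 40 N, if the wrist force passes 120 N, or if a joint passes its speed limit or range.

## Robot

A 6-joint arm with a two-finger parallel gripper is mounted at the origin on the work surface. World frame = base frame: x ahead of the robot, y to its left, z up, the work surface at z = 0. Lengths are in m, angles in rad, forces in N, time in s.
With the tool pointing down it reaches from about 0.25 to 0.775 m from the base axis. Payload 4 kg.
Tool frame: the origin (TCP) lies midway between the tips of the shut fingers; the grasp point (between the pads) lies 19 mm behind it; z points along the fingers, y is the line along which they close (so a half turn about z gives the same grasp; the last joint's range is limited). The gripper opens to 94 mm and grips with 3 to 60 N. Pads are 16 mm wide; open, the fingers measure 119 mm over their backs; the gripper's body (75 mm by 177 mm) begins 78 mm behind the grasp point.
Start: joints at [-1.204, 0.087, 1.371, -0, 1.684, -0.103], TCP at [0.249, -0.49, 0.206] pointing down, gripper open.
Joint ranges: [-3.1, 3.1], [-0.76, 2.03], [0.27, 2.55], [-1.08, 4.22], [0.17, 2.65], [-2.57, 2.57]. Speed limits (rad/s): [2.79, 2.79, 3.14, 3.14, 3.14, 3.14].

## Interface

Orientations are given as [roll, pitch, yaw] about the fixed x, y, z axes, in that order (R = Rz(yaw) Ry(pitch) Rx(roll)).
In Python, from bench import get_obs, snapshot, close_job gives the robot as it stands. The module is installed in compiled form; this text tells all that it offers.
- The arm moves only by the tool drive_tool, never from a script. Its argument "commands" is a list of rows, each a list of 6 numbers: the shift along the tool's x, y, z in units of 0.04 m (1.0 is 0.04 m), then the turn, a rotation vector about the tool's x, y, z in units of 0.1 rad (1.0 is 0.1 rad). In form: [[dx, dy, dz, wx, wy, wz], ...]. A call has 1 to 20 rows; each row shifts and turns the commanded pose from where the row before left it, along the tool's axes as they then stand; what a row does not reach is not made up. A row lasts 1/8 s, in which the tool goes at most 62.5 mm and 10.7 degrees, less where a joint would pass 70% of its speed; a pose out of reach is approached as far as the arm can. A call with a number of a shift or a turn outside -1 to 1 is refused whole. A call with a gripper value outside its range is refused whole. "gripper" is the closure, from 0 (fully open) to 1 (shut), set as the call begins (left out, the last holds). The fingers move at their own pace and stop on an object; the grip force is fixed at half the most. Time passes only in rows, so rows that do not move let the fingers close. It gives the time, the measured TCP pose, the force, the opening and the grip force at its end, in the units of the state.
- get_obs(): the state, without advancing time (a new reading comes with each control period).
- snapshot(name): name is "side" or "top"; returns a dict with "image" (420x560x3 uint8, blue, green, red), "range_z" (420x560 float32, m along the optical axis (not along the pixel's ray), 0 where there is no reading), "fx", "fy", "cx", "cy" (pixels), "rvec" (rotation vector, rad) and "tvec" (3), from world to camera coordinates, as OpenCV has them. Camera axes: x right, y down, z forward; pixel columns grow to the right and rows downward; lengths in m; the calibration is good to about 2 mm. A picture is of the moment at which its call begins.
- close_job(): hands the job in; it is judged then, once.
The state is a dict: "time": time; "joint_positions": joint angles; "qvel": joint speeds; "joint_torque": joint torques, N m; "tool_pos": TCP position; "ee_rot": TCP orientation; "wrist_force": force on the tool from outside, world axes, zero at the start; "wrist_torque": the same for the moment, N m; "width": finger opening in m; "finger_force": force on a finger pad.
Only numpy, scipy, OpenCV 4.12 (cv2) and the standard library are available. Lean on these libraries where they do the work, as an engineer would, in place of code of your own. Each camera call takes 0.05 s, during which the arm holds its last target. There are 200 camera calls.

## Working session

There is one attempt and no reset: what is moved stays moved. The work goes in short steps, Python scripts to look and compute and a tool call to move; the robot and the scene stay as the last step left them, time stands still between calls to the robot, and variables do not carry over. Pictures are saved under pics/ and viewed, at most 10 in all, crops included, and the job is handed in when it is done.

Besides the shell and the picture viewer there is one more tool, called after "Request:" by a JSON object that holds its "name" and its "arguments", one argument or row to a line. drive_tool: Moves the arm, as the interface text tells. Its arguments: {"type":"object","properties":{"commands":{"type":"array"},"gripper":{"type":"number"}},"required":["commands"]}

```bash
mkdir -p pics
cat > h.py <<'E'
import numpy as np, cv2
from bench import get_obs, snapshot
def cloud(s):
    z=s["range_z"].astype(float); v,u=np.mgrid[0:z.shape[0],0:z.shape[1]]
    P=np.stack([(u-s["cx"])/s["fx"]*z,(v-s["cy"])/s["fy"]*z,z],-1)
    R=cv2.Rodrigues(np.array(s["rvec"],float))[0]
    W=(P-np.array(s["tvec"]).ravel())@R
    W[z==0]=np.nan
    return W
E
python3 - <<'E'
from h import *
for n in("side","top"):
    s=snapshot(n); cv2.imwrite(f"pics/{n}0.png",s["image"]); np.savez(f"{n}0.npz",**s)
    R=cv2.Rodrigues(np.array(s["rvec"],float))[0]; print(n,-R.T@np.ravel(s["tvec"]),s["fx"], R[2])
o=get_obs();print({k:np.round(v,3) for k,v in o.items()})
E
```

```text
side [0.26387046 0.77259411 1.02024924] 492.6700782829578 [ 0.23311066 -0.65332452 -0.72029611]
top [ 0.40639121 -0.05092817  1.1155018 ] 479.81746463656845 [ 0.12198777  0.00536631 -0.9925171 ]
{'time': np.float64(0.1), 'joint_positions': array([-1.204,  0.088,  1.372, -0.   ,  1.684, -0.103]), 'qvel': array([ 0.   , -0.002, -0.004, -0.   , -0.001,  0.001]), 'joint_torque': array([ 3.0000e-03, -3.4125e+01, -3.0330e+01,  7.2000e-02,  3.0000e-02,
       -0.0000e+00]), 'tool_pos': array([ 0.249, -0.49 ,  0.204]), 'ee_rot': array([-3.14, -0.  ,  0.47]), 'wrist_force': array([ 0.369, -0.389, -0.839]), 'wrist_torque': array([ 0.009, -0.005, -0.022]), 'finger_force': np.float64(0.0), 'width': np.float64(0.094)}
```

View pics/side0.png

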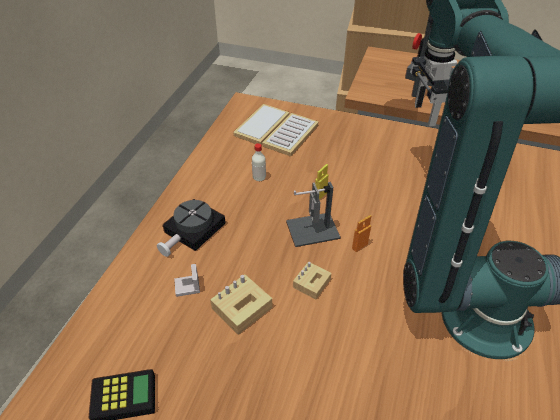

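View pics/top0.png

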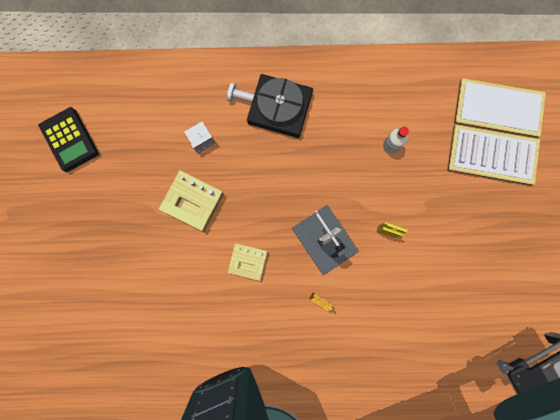

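Side view: the stand is at (315,225) with the grey case on its peg, the yellow case is behind it at (322,178), and the orange one at (362,232). There are two racks, a big one at (242,302) and a small one at (312,280). Top view: the stand is at (326,240), the racks at (191,200) and (248,262). Next I measure them and enlarge a crop.

Run:
```python
from h import *
t=dict(np.load("top0.npz")); s=dict(np.load("side0.npz")); Wt=cloud(t); Ws=cloud(s)
def rect(W,u0,u1,v0,v1,z0,z1,name):
    P=W[v0:v1,u0:u1].reshape(-1,3); P=P[(P[:,2]>z0)&(P[:,2]<z1)]
    r=cv2.minAreaRect((P[:,:2]*1000).astype(np.float32)); print(name,len(P),np.round(r[0],1),np.round(r[1],1),round(r[2],1),"z",np.round(np.median(P[:,2]),4), "mean",np.round(P.mean(0),4))
rect(Wt,285,365,198,280,.004,.014,"base top")
rect(Wt,285,365,190,285,.1,.135,"?")
rect(Wt,285,365,190,285,.135,.2,"peg/post top")
rect(Wt,150,230,165,235,.034,.046,"bigrack top")
rect(Ws,205,275,270,335,.034,.046,"bigrack side")
rect(Wt,225,272,240,285,.02,.06,"smallrack top")
rect(Ws,290,332,262,298,.02,.06,"smallrack side")
rect(Wt,150,230,165,235,.05,.07,"shanks")
rect(Wt,375,415,120,160,.02,.2,"oil")
rect(Wt,180,220,118,158,.02,.2,"angle")
rect(Wt,375,410,218,245,.02,.2,"yellow")
rect(Ws,280,345,150,250,.004,.014,"base side")
a=cv2.resize(s["image"][155:250,275:350],None,fx=6,fy=6,interpolation=cv2.INTER_CUBIC)
b=cv2.resize(t["image"][200:280,285:365],None,fx=4.3,fy=4.3,interpolation=cv2.INTER_CUBIC)
c=np.zeros((570,794,3),np.uint8); c[:,:450]=a; c[:344,450:]=b
cv2.imwrite("pics/crop1.png",c)
# points above .1 in the stand region, in the top view
for W,n,(u0,u1,v0,v1) in((Wt,"t",(285,365,198,280)),(Ws,"s",(285,345,155,250))):
    P=W[v0:v1,u0:u1]; 
    for z0 in(.02,.06,.09,.11,.13,.15,.17):
        Q=P.reshape(-1,3);Q=Q[(Q[:,2]>z0)&(Q[:,2]<z0+.02)]
        if len(Q):print(n,z0,len(Q),np.round(Q.min(0),3),np.round(Q.max(0),3),np.round(np.median(Q,0),3))
```

```text
base top 2128 [ 472.3 -146.8] [183.2 185.1] 88.8 z 0.0083 mean [ 0.4684 -0.1426  0.0082]
? 115 [ 454.8 -155.2] [51.2 43.8] 32.3 z 0.1278 mean [ 0.4663 -0.1451  0.1262]
peg/post top 286 [ 475.4 -143.8] [100.6  42.6] 19.1 z 0.1573 mean [ 0.4641 -0.149   0.1574]
bigrack top 1827 [563.1 159.4] [112.   99.6] 62.3 z 0.0404 mean [0.5632 0.1587 0.0403]
bigrack side 1433 [566.7 157.9] [113.1 102.9] 62.6 z 0.0394 mean [0.5659 0.1618 0.0394]
smallrack top 893 [421.7  32.9] [75.  67.9] 75.1 z 0.0278 mean [0.4229 0.0325 0.0282]
smallrack side 643 [425.6  32.2] [77.2 68.9] 76.1 z 0.0267 mean [0.4261 0.0348 0.027 ]
shanks 60 [594.4 141.7] [78.7  8.8] 61.9 z 0.0614 mean [0.5922 0.1385 0.0601]
oil 449 [ 686.  -306.5] [41.9 33.5] 53.3 z 0.0826 mean [ 0.6828 -0.3034  0.0808]
angle 240 [709.  138.4] [40.5 49.6] 28.2 z 0.0534 mean [0.6972 0.132  0.0474]
yellow 260 [ 485.6 -288.8] [45.2 16.6] 69.9 z 0.0754 mean [ 0.4838 -0.2851  0.075 ]
base side 1186 [ 509.5 -281.7] [203.1 428.6] 17.9 z 0.0072 mean [ 0.4843 -0.1631  0.0074]
t 0.02 5 [ 0.427 -0.159  0.021] [ 0.436 -0.156  0.039] [ 0.429 -0.159  0.03 ]
t 0
[... 169 characters left out ...]
27 -0.166  0.113] [ 0.486 -0.123  0.13 ] [ 0.468 -0.143  0.128]
t 0.13 33 [ 0.428 -0.168  0.13 ] [ 0.491 -0.124  0.15 ] [ 0.464 -0.155  0.132]
t 0.15 271 [ 0.428 -0.179  0.15 ] [ 0.518 -0.114  0.167] [ 0.462 -0.153  0.158]
s 0.02 50 [ 0.431 -0.311  0.02 ] [ 0.49  -0.155  0.04 ] [ 0.446 -0.172  0.03 ]
s 0.06 164 [ 0.432 -0.312  0.06 ] [ 0.506 -0.122  0.08 ] [ 0.481 -0.266  0.071]
s 0.09 163 [ 0.43  -0.314  0.09 ] [ 0.501 -0.124  0.11 ] [ 0.48  -0.161  0.101]
s 0.11 100 [ 0.431 -0.28   0.11 ] [ 0.495 -0.122  0.13 ] [ 0.464 -0.144  0.124]
s 0.13 85 [ 0.431 -0.167  0.13 ] [ 0.515 -0.121  0.15 ] [ 0.463 -0.148  0.144]
s 0.15 156 [ 0.432 -0.178  0.15 ] [ 0.523 -0.111  0.165] [ 0.466 -0.152  0.156]
```

View pics/crop1.png

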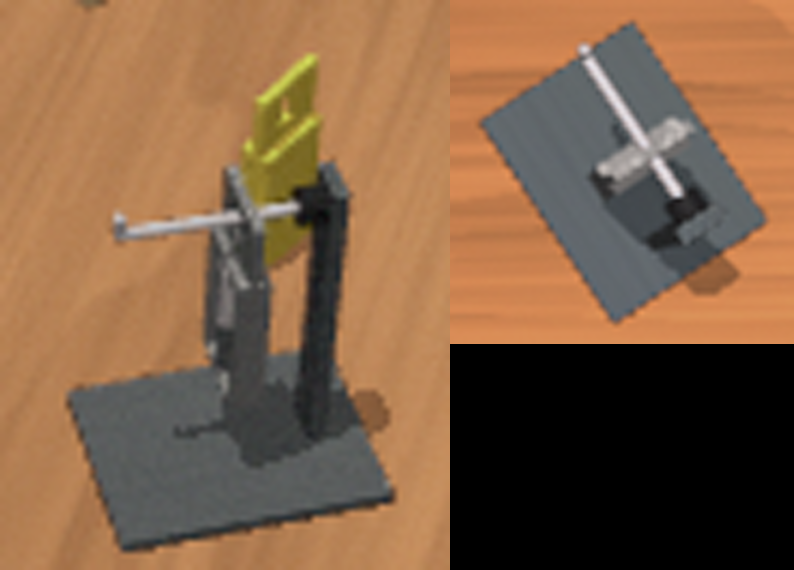

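Enlarged, the grey case hangs on the peg. In the side view its header is at about (315,195), with the tip at about (295,191). In the top view the tip is at (316,211). The yellow and orange cases are look-alikes and the grey one on the stand is the one meant. The big rack at (191,200) measures 112x100x40 mm and matches the description, while the small one is 75x68x28 mm. Next I get the stand axes and the peg's bend.

```bash
cat >> h.py <<'E'
def cam(s):
    R=cv2.Rodrigues(np.array(s["rvec"],float))[0]; return R,-R.T@np.ravel(s["tvec"])
def ray(s,uv):
    R,c=cam(s); uv=np.atleast_2d(uv).astype(float)
    d=np.stack([(uv[:,0]-s["cx"])/s["fx"],(uv[:,1]-s["cy"])/s["fy"],np.ones(len(uv))],-1)@R
    return c,d
def onplane(s,uv,n,p):
    c,d=ray(s,uv); n=np.array(n,float); return c+d*(((np.array(p)-c)@n)/(d@n))[:,None]
E
python3 - <<'E'
from h import *
t=dict(np.load("top0.npz")); s=dict(np.load("side0.npz")); W=cloud(t)
def comp(m):
    n,l,st,_=cv2.connectedComponentsWithStats(m.astype(np.uint8)); return l==1+np.argmax(st[1:,4])
im=t["image"].astype(int); 
m=np.zeros(im.shape[:2],bool); m[198:280,285:365]=(im[...,2]<im[...,0]+25)[198:280,285:365]&(np.abs(W[...,2]-.008)<.006)[198:280,285:365]
m=comp(m); v,u=np.nonzero(m); P=onplane(t,np.c_[u,v],[0,0,1],[0,0,.008])
r=cv2.minAreaRect((P[:,:2]*1000).astype(np.float32)); print("base",r)
O=np.array(r[0])/1000
# tip & root heading
ims=s["image"].astype(int)
def white(im,x0,x1,y0,y1):
    k=np.zeros(im.shape[:2],bool); q=im[y0:y1,x0:x1]; k[y0:y1,x0:x1]=(q.min(-1)>150); return k
kt=white(im,300,350,205,255)
v,u=np.nonzero(kt); Q=onplane(t,np.c_[u,v],[0,0,1],[0,0,.155]); 
l=cv2.fitLine(Q[:,:2].astype(np.float32),cv2.DIST_HUBER,0,.01,.01).ravel(); th=np.degrees(np.arctan2(l[1],l[0])); print("peg line",l,th, np.degrees(np.arctan2(*(l[1::-1])))) 
for yaw in (np.radians(r[2]),np.radians(r[2]-90),np.radians(th)):
    e=np.array([np.cos(yaw),np.sin(yaw),0]); nn=np.array([-e[1],e[0],0]); print(np.degrees(yaw),"lat offset of peg line from base centre",(np.array(l[2:])-O)@nn[:2])
yaw=np.radians(th)if np.cos(np.radians(th))>0 else np.radians(th+180)
e=np.array([np.cos(yaw),np.sin(yaw),0]); nn=np.array([-e[1],e[0],0]); p0=np.array([*O,.15])
ks=white(ims,285,335,170,215); v,u=np.nonzero(ks); X=onplane(s,np.c_[u,v],nn,p0); x=(X-p0)@e; z=X[:,2]
wgt=(ims[v,u].mean(-1)-130)
for a in range(-40,68,6):
    k=(x>=a/1000)&(x<a/1000+.006)
    if k.any(): print(a+3,k.sum(),np.round([np.average(x[k],weights=wgt[k])*1e3,np.average(z[k],weights=wgt[k])*1e3,z[k].min()*1e3,z[k].max()*1e3],1))
E
```

```text
base ((470.5374450683594, -146.93252563476562), (128.67189025878906, 97.52287292480469), 32.28612518310547)
peg line [ 0.8444501   0.53563416  0.47896734 -0.14166057] 32.38693 32.38693
32.28612518310547 lat offset of peg line from base centre -4.594386340594914e-05
-57.71387481689453 lat offset of peg line from base centre 0.00994256013960656
32.38693 lat offset of peg line from base centre -6.343642774722525e-05
-19 1 [-17.8 152.4 152.4 152.4]
-13 3 [-13.5 152.8 150.1 153.7]
-7 5 [ -7.7 152.8 150.7 154.9]
5 1 [  6.4 150.8 150.8 150.8]
11 3 [ 10.2 152.5 151.4 155. ]
17 3 [ 17.3 153.3 152.6 153.9]
23 4 [ 24.  153.5 150.9 155.1]
29 3 [ 28.9 153.5 152.1 155.7]
35 2 [ 34.7 153.7 153.3 153.9]
41 4 [ 41.1 153.8 151.6 155.2]
47 4 [ 46.6 154.7 152.8 156.4]
53 2 [ 53.1 154.3 154.  154.6]
59 2 [ 59.1 162.6 162.3 162.9]
```

The pack is at about (0.4705,-0.147) with stand yaw 32.3° and a peg bend of about 2°. That agrees with the base size of 129x98 mm and the level root at about 150 mm. I go above it.

Request:
{"name": "drive_tool", "arguments": {
  "commands": [
    [0.735, -0.428, -0.115, 0, 0, 0],
    [0.735, -0.428, -0.115, 0, 0, 0],
    [0.735, -0.428, -0.115, 0, 0, 0],
    [0.735, -0.428, -0.115, 0, 0, 0],
    [0.735, -0.428, -0.115, 0, 0, 0],
    [0.735, -0.428, -0.115, 0, 0, 0],
    [0.735, -0.428, -0.115, 0, 0, 0],
    [0.735, -0.428, -0.115, 0, 0, 0],
    [0.735, -0.428, -0.115, 0, 0, 0],
    [0.735, -0.428, -0.115, 0, 0, 0],
    [0.735, -0.428, -0.115, 0, 0, 0],
    [0.735, -0.428, -0.115, 0, 0, 0],
    [0, 0, 0, 0, 0, -0.94],
    [0, 0, 0, 0, 0, 0],
    [0, 0, 0, 0, 0, 0],
    [0, 0, 0, 0, 0, 0]
  ],
  "gripper": 0
}}

```text
time: 2.1
tool_pos: [0.4703, -0.1479, 0.2605]
ee_rot: [-3.141, 0.0, 0.562]
wrist_force: [0.3, -1.0, 0.9]
width: 0.0942
finger_force: 0.0
```

Request:
{"name": "drive_tool", "arguments": {
  "commands": [
    [0.02, -0.02, 0.5, 0, 0, 0],
    [0, 0, 0.5, 0, 0, 0],
    [0, 0, 0.5, 0, 0, 0],
    [0, 0, 0.5, 0, 0, 0],
    [0, 0, 0.5, 0, 0, 0],
    [0, 0, 0.5, 0, 0, 0],
    [0, 0, 0.5, 0, 0, 0],
    [0, 0, 0.49, 0, 0, 0],
    [0, 0, 0, 0, 0, 0],
    [0, 0, 0, 0, 0, 0]
  ]
}}

```text
time: 3.35
tool_pos: [0.4712, -0.1468, 0.1019]
ee_rot: [3.141, -0.001, 0.563]
wrist_force: [-0.6, -0.8, 0.9]
width: 0.0939
finger_force: 0.0
```

Run:
```python
from h import *
s=snapshot("side"); t=snapshot("top")
a=cv2.resize(s["image"][140:250,270:360],None,fx=4.4,fy=4.4,interpolation=cv2.INTER_CUBIC)
b=cv2.resize(t["image"][190:290,280:370],None,fx=4.4,fy=4.4,interpolation=cv2.INTER_CUBIC)
c=np.zeros((484,792,3),np.uint8); c[:,:396]=a; c[:440,396:]=b; cv2.imwrite("pics/c2.png",c)
print(get_obs()["wrist_force"])
```

```text
[0.61829718 0.10568551 0.937945  ]
```

View pics/c2.png

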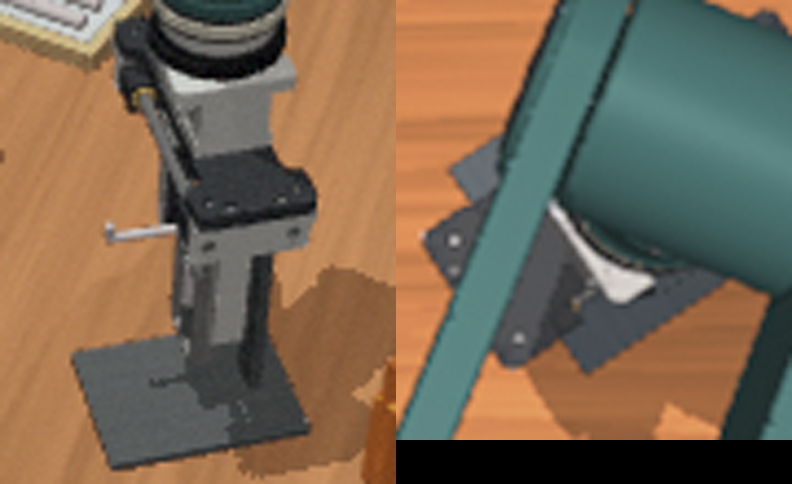

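The crop shows the fingers straddling the case at about (195,300) and the peg free at (105,235), with no contact. I close the gripper.

Request:
{"name": "drive_tool", "arguments": {
  "commands": [
    [0, 0, 0, 0, 0, 0],
    [0, 0, 0, 0, 0, 0],
    [0, 0, 0, 0, 0, 0],
    [0, 0, 0, 0, 0, 0],
    [0, 0, 0, 0, 0, 0],
    [0, 0, 0, 0, 0, 0]
  ],
  "gripper": 1
}}

```text
time: 4.2
tool_pos: [0.4708, -0.1465, 0.1011]
ee_rot: [3.141, 0.0, 0.564]
wrist_force: [0.0, -0.2, -0.9]
width: 0.0435
finger_force: 30.0
```

Request:
{"name": "drive_tool", "arguments": {
  "commands": [
    [0, 0, -0.05, 0, 0, 0],
    [0, 0, -0.05, 0, 0, 0],
    [0, 0, -0.05, 0, 0, 0],
    [0, 0, -0.05, 0, 0, 0],
    [0, 0, -0.025, 0, 0, 0],
    [0, 0, 0, 0, 0, 0],
    [0, 0, 0, 0, 0, 0]
  ]
}}

```text
time: 5.08
tool_pos: [0.4708, -0.1464, 0.11]
ee_rot: [-3.142, 0.0, 0.564]
wrist_force: [0.3, -0.1, -0.7]
width: 0.044
finger_force: 30.0
```

Request:
{"name": "drive_tool", "arguments": {
  "commands": [
    [0, 0, -0.0125, 0, 0, 0],
    [0, 0, 0, 0, 0, 0]
  ]
}}

```text
time: 5.32
tool_pos: [0.4708, -0.1465, 0.1106]
ee_rot: [3.142, 0.0, 0.564]
wrist_force: [0.4, 0.1, -0.9]
width: 0.0441
finger_force: 30.0
```

Request:
{"name": "drive_tool", "arguments": {
  "commands": [
    [0, 0, -0.0125, 0, 0, 0],
    [0, 0, 0, 0, 0, 0]
  ]
}}

```text
time: 5.58
tool_pos: [0.4708, -0.1465, 0.1111]
ee_rot: [3.141, -0.0, 0.564]
wrist_force: [0.3, -1.4, -0.6]
width: 0.044
finger_force: 30.0
```

Run:
```python
from h import *
for i in range(3):
    snapshot("top"); o=get_obs(); print(np.round(o["wrist_force"],2),np.round(o["wrist_torque"],3),np.round(o["tool_pos"],4))
```

```text
[ 0.02 -0.28 -1.12] [-0.002  0.03   0.006] [ 0.4709 -0.1464  0.1111]
[ 0.72 -0.28 -0.5 ] [ 0.016 -0.013 -0.007] [ 0.4708 -0.1465  0.1111]
[-0.33 -0.17 -1.17] [ 0.05  -0.01   0.062] [ 0.4708 -0.1464  0.1111]
```

Request:
{"name": "drive_tool", "arguments": {
  "commands": [
    [0, 0, -0.0125, 0, 0, 0],
    [0, 0, -0.0125, 0, 0, 0],
    [0, 0, 0, 0, 0, 0]
  ]
}}

```text
time: 6.1
tool_pos: [0.4709, -0.1465, 0.1121]
ee_rot: [3.141, -0.0, 0.564]
wrist_force: [-0.2, 0.6, -0.9]
width: 0.0433
finger_force: 30.0
```

Request:
{"name": "drive_tool", "arguments": {
  "commands": [
    [0, 0, -0.0125, 0, 0, 0],
    [0, 0, 0, 0, 0, 0]
  ]
}}

```text
time: 6.35
tool_pos: [0.4708, -0.1465, 0.1126]
ee_rot: [3.141, -0.0, 0.564]
wrist_force: [-0.1, 0.4, -0.8]
width: 0.0438
finger_force: 30.0
```

Request:
{"name": "drive_tool", "arguments": {
  "commands": [
    [0, 0, -0.0125, 0, 0, 0],
    [0, 0, 0, 0, 0, 0]
  ]
}}

```text
time: 6.6
tool_pos: [0.4708, -0.1464, 0.1128]
ee_rot: [-3.141, 0.0, 0.564]
wrist_force: [0.3, -0.1, -2.3]
width: 0.0436
finger_force: 30.0
```

Request:
{"name": "drive_tool", "arguments": {
  "commands": [
    [0, 0, 0.05, 0, 0, 0],
    [0.125, 0, -0.004, 0, 0, 0],
    [0.125, 0, -0.004, 0, 0, 0],
    [0.125, 0, -0.004, 0, 0, 0],
    [0.125, 0, -0.004, 0, 0, 0],
    [0.125, 0, -0.004, 0, 0, 0],
    [0, 0, 0, 0, 0, 0],
    [0, 0, 0, 0, 0, 0]
  ]
}}

```text
time: 7.6
tool_pos: [0.4919, -0.1331, 0.1118]
ee_rot: [-3.142, 0.0, 0.564]
wrist_force: [0.1, 0.4, -1.1]
width: 0.0437
finger_force: 30.0
```

Request:
{"name": "drive_tool", "arguments": {
  "commands": [
    [0.125, 0, -0.004, 0, 0, 0],
    [0.125, 0, -0.004, 0, 0, 0],
    [0.125, 0, -0.004, 0, 0, 0],
    [0, 0, 0, 0, 0, 0],
    [0, 0, 0, 0, 0, 0]
  ]
}}

```text
time: 8.22
tool_pos: [0.5046, -0.125, 0.1123]
ee_rot: [3.142, 0.0, 0.564]
wrist_force: [-0.1, -0.5, -0.9]
width: 0.0435
finger_force: 30.0
```

Request:
{"name": "drive_tool", "arguments": {
  "commands": [
    [0, 0, -0.0125, 0, 0, 0],
    [0, 0, -0.0125, 0, 0, 0],
    [0, 0, 0, 0, 0, 0],
    [0, 0, 0, 0, 0, 0]
  ]
}}

```text
time: 8.72
tool_pos: [0.5046, -0.1251, 0.1134]
ee_rot: [3.141, -0.0, 0.564]
wrist_force: [-0.6, 0.5, -1.3]
width: 0.044
finger_force: 30.0
```

Request:
{"name": "drive_tool", "arguments": {
  "commands": [
    [0, 0, -0.0125, 0, 0, 0],
    [0, 0, 0, 0, 0, 0],
    [0, 0, 0, 0, 0, 0]
  ]
}}

```text
time: 9.1
tool_pos: [0.5046, -0.1251, 0.1138]
ee_rot: [3.142, 0.0, 0.564]
wrist_force: [0.9, 0.2, -1.0]
width: 0.0439
finger_force: 30.0
```

Request:
{"name": "drive_tool", "arguments": {
  "commands": [
    [0, 0, -0.0125, 0, 0, 0],
    [0, 0, 0, 0, 0, 0],
    [0, 0, 0, 0, 0, 0]
  ]
}}

```text
time: 9.48
tool_pos: [0.5045, -0.125, 0.114]
ee_rot: [-3.141, 0.0, 0.564]
wrist_force: [1.1, 0.1, -3.7]
width: 0.0437
finger_force: 30.0
```

Request:
{"name": "drive_tool", "arguments": {
  "commands": [
    [0, 0, 0.045, 0, 0, 0],
    [0, 0, 0, 0, 0.3, 0],
    [0.1, 0, 0, 0, 0, 0],
    [0.1, 0, 0, 0, 0, 0],
    [0.1, 0, 0, 0, 0, 0],
    [0.05, 0, 0, 0, 0, 0],
    [0, 0, 0, 0, 0, 0],
    [0, 0, 0, 0, 0, 0]
  ]
}}

```text
time: 10.48
tool_pos: [0.5164, -0.1175, 0.1129]
ee_rot: [-3.142, -0.03, 0.564]
wrist_force: [-0.3, 0.3, -1.0]
width: 0.0439
finger_force: 30.0
```

Request:
{"name": "drive_tool", "arguments": {
  "commands": [
    [0.05, 0, 0, 0, 0, 0],
    [0.05, 0, 0, 0, 0, 0],
    [0, 0, 0, 0, 0, 0],
    [0, 0, 0, 0, 0, 0]
  ]
}}

```text
time: 10.98
tool_pos: [0.5198, -0.1154, 0.1131]
ee_rot: [3.142, -0.03, 0.564]
wrist_force: [-0.7, -0.5, -1.2]
width: 0.0439
finger_force: 30.0
```

Request:
{"name": "drive_tool", "arguments": {
  "commands": [
    [0.05, 0, 0, 0, 0, 0],
    [0.05, 0, 0, 0, 0, 0],
    [0, 0, 0, 0, 0, 0],
    [0, 0, 0, 0, 0, 0]
  ]
}}

```text
time: 11.48
tool_pos: [0.5232, -0.1133, 0.1132]
ee_rot: [3.141, -0.03, 0.564]
wrist_force: [-0.2, -0.6, -0.8]
width: 0.0435
finger_force: 30.0
```

Request:
{"name": "drive_tool", "arguments": {
  "commands": [
    [0.05, 0, 0, 0, 0, 0],
    [0.05, 0, 0, 0, 0, 0],
    [0, 0, 0, 0, 0, 0]
  ]
}}

```text
time: 11.85
tool_pos: [0.5267, -0.1111, 0.1133]
ee_rot: [3.142, -0.03, 0.564]
wrist_force: [-0.5, 0.1, -1.1]
width: 0.0439
finger_force: 30.0
```

Request:
{"name": "drive_tool", "arguments": {
  "commands": [
    [0.1, 0, 0, 0, 0, 0],
    [0.1, 0, 0, 0, 0, 0],
    [0.2, 0, 0, 0, 0, 0],
    [0.3, 0, 0, 0, 0, 0],
    [0.3, 0, 0, 0, 0, 0],
    [0, 0, 0, 0, -0.3, 0],
    [0, 0, 0, 0, 0, 0]
  ]
}}

```text
time: 12.72
tool_pos: [0.5608, -0.0894, 0.1143]
ee_rot: [-3.141, 0.001, 0.565]
wrist_force: [-0.1, 0.1, -1.4]
width: 0.0439
finger_force: 30.0
```

Run:
```python
from h import *
s=snapshot("side"); cv2.imwrite("pics/s3.png",cv2.resize(s["image"][120:350,190:370],None,fx=2.6,fy=2.6,interpolation=cv2.INTER_CUBIC))
t=dict(np.load("top0.npz")); s=dict(np.load("side0.npz"))
# rack: wood-coloured top face at z=.04 in both views; slot = darker/deeper hole by contour
for d,(x0,x1,y0,y1) in((t,(155,230,165,235)),(s,(205,275,270,335))):
    W=cloud(d); k=np.zeros(W.shape[:2],np.uint8); k[y0:y1,x0:x1]=(np.abs(W[...,2]-.04)<.006)[y0:y1,x0:x1]
    c,hi=cv2.findContours(k,cv2.RETR_CCOMP,cv2.CHAIN_APPROX_NONE)
    for q,h in zip(c,hi[0]):
        if len(q)<15: continue
        P=onplane(d,q[:,0],[0,0,1],[0,0,.04])[:,:2]*1e3; r=cv2.minAreaRect(P.astype(np.float32)); print("hole" if h[3]>=0 else "outer",len(q),np.round(r[0],1),np.round(r[1],1),round(r[2],1))
```

```text
outer 161 [562.7 158.6] [111.9  99.5] 62.4
hole 61 [549.5 166.5] [57.4 26.3] 62.4
hole 16 [579.8 113.1] [14.7 11.2] 44.1
hole 16 [603.7 156.3] [14.8 11.2] 44.2
outer 166 [566.1 159.8] [111.9 103.2] 62.0
hole 47 [553.2 166.3] [54.1 26. ] 62.4
```

View pics/s3.png

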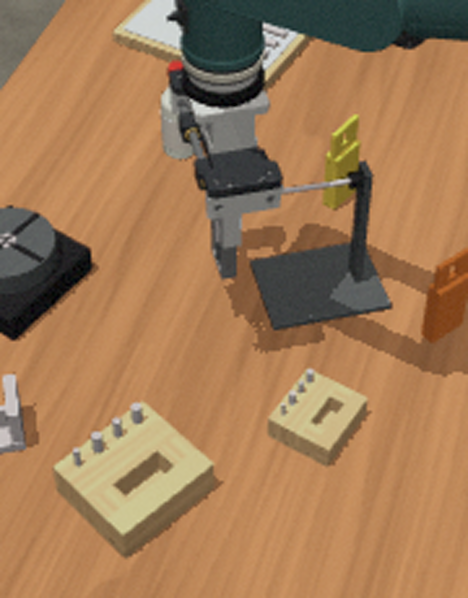

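The crop shows the case held between the fingers at (225,235), with the peg and stand left empty behind it. The slot centre is at about (0.5513,0.1664) with rack x heading -27.6°, and the two views agree to 4 mm. I raise it and carry it over.

Request:
{"name": "drive_tool", "arguments": {
  "commands": [
    [0.1, 0, -0.25, 0, 0, 0],
    [0, 0, -0.5, 0, 0, 0],
    [0, 0, -0.5, 0, 0, 0],
    [0, 0, -0.25, 0, 0, 0],
    [0.348, -0.614, 0, 0, 0, 0],
    [0.348, -0.614, 0, 0, 0, 0],
    [0.348, -0.614, 0, 0, 0, 0],
    [0.348, -0.614, 0, 0, 0, 0],
    [0.348, -0.614, 0, 0, 0, 0],
    [0.348, -0.614, 0, 0, 0, 0],
    [0.348, -0.614, 0, 0, 0, 0],
    [0.348, -0.614, 0, 0, 0, 0],
    [0.338, -0.614, 0, 0, 0, 0],
    [0, 0, 0, 0, 0, 0]
  ]
}}

```text
time: 14.52
tool_pos: [0.5508, 0.1674, 0.1744]
ee_rot: [-3.141, 0.0, 0.566]
wrist_force: [-0.4, -0.5, -1.3]
width: 0.0439
finger_force: 30.0
```

Request:
{"name": "drive_tool", "arguments": {
  "commands": [
    [0, 0, 0, 0, 0, 0.95],
    [0, 0, 0, 0, 0, 0.95],
    [0, 0, 0, 0, 0, 0.95],
    [0, 0, 0, 0, 0, 0.95],
    [0, 0, 0, 0, 0, 0.95],
    [0, 0, 0, 0, 0, 0.95],
    [0, 0, 0, 0, 0, 0.95],
    [0, 0, 0, 0, 0, 0.95],
    [0, 0, 0, 0, 0, 0.95],
    [0, 0, 0, 0, 0, 0.95],
    [0, 0, 0, 0, 0, 0.95],
    [0, 0, 0, 0, 0, 0],
    [0, 0, 0, 0, 0, 0],
    [0, 0, 0, 0, 0, 0]
  ]
}}

```text
time: 16.27
tool_pos: [0.5512, 0.1656, 0.1745]
ee_rot: [3.141, -0.0, -0.481]
wrist_force: [-0.0, -0.7, -1.3]
width: 0.0441
finger_force: 30.0
```

Request:
{"name": "drive_tool", "arguments": {
  "commands": [
    [0, 0, 0.4, 0, 0, 0],
    [0, 0, 0.4, 0, 0, 0],
    [0, 0, 0.4, 0, 0, 0],
    [0, 0, 0.4, 0, 0, 0],
    [0, 0, 0.2, 0, 0, 0],
    [0, 0, 0, 0, 0, 0],
    [0, 0, 0, 0, 0, 0]
  ]
}}

```text
time: 17.15
tool_pos: [0.5517, 0.166, 0.1033]
ee_rot: [-3.141, -0.001, -0.481]
wrist_force: [-1.0, -0.7, -1.2]
width: 0.044
finger_force: 30.0
```

Run:
```python
from h import *
s=snapshot("side"); t=snapshot("top"); np.savez("side4.npz",**s); np.savez("top4.npz",**t)
a=cv2.resize(s["image"][250:340,195:290],None,fx=6,fy=6,interpolation=cv2.INTER_CUBIC)
b=cv2.resize(t["image"][160:240,150:235],None,fx=2.6,fy=2.6,interpolation=cv2.INTER_CUBIC)
c=np.zeros((540,791,3),np.uint8); c[:,:570]=a; c[:208,570:791]=b; cv2.imwrite("pics/c4.png",c); print(get_obs()["tool_pos"])
```

```text
[0.55181685 0.16600355 0.10350029]
```

View pics/c4.png

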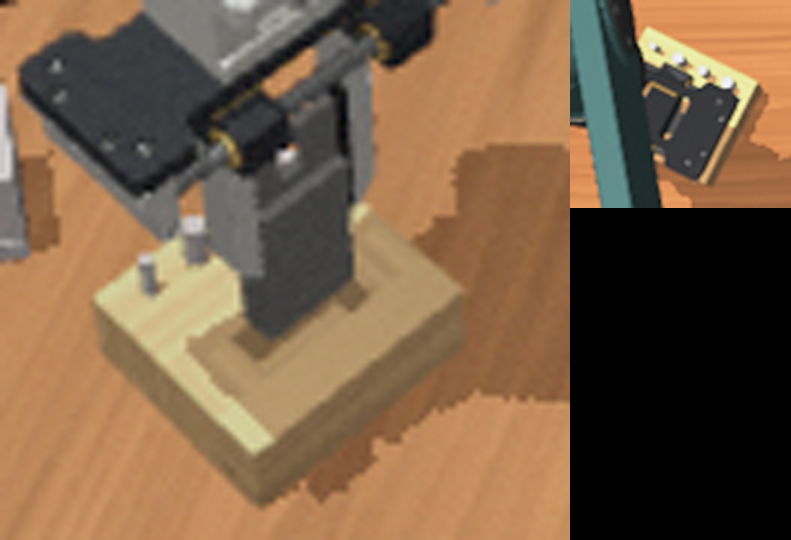

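The crop shows the case just over the slot, with its lower front edge from (270,337) to (355,277) in the crop and slot mouth visible on both sides. I check the offset numerically with the side camera.

Run:
```python
from h import *
s=dict(np.load("side4.npz")); e=np.array([np.cos(-.481),np.sin(-.481)]); n=np.array([-e[1],e[0]])
uv=np.array([[195+270/6,250+337/6],[195+355/6,250+277/6]])-.4
P=onplane(s,uv,[0,0,1],[0,0,.0554])[:,:2]; c=P.mean(0)+.008*e
print(P,np.linalg.norm(P[0]-P[1]),"centre",c,"slot-case in tool x, rack y(mm):",(np.array([.5530,.1665])-c)@np.c_[e,n]*1e3)
W=cloud(s)[250:320,225:275].reshape(-1,3); k=(W[:,2]>.065)&(W[:,2]<.12); Q=W[k,:2]; q=(Q-np.array([.5518,.1660]))@np.c_[e,n]*1e3
f=q[np.abs(q[:,1])<15]; print("front face x:",np.percentile(f[:,0],[5,25,50,75]),"want", ((np.array([.5530,.1665])-[.5518,.166])@e*1e3)-8)
```

```text
[[0.55708473 0.18781671]
 [0.53570841 0.15101853]] 0.04255647388190544 centre [0.55348883 0.16571629] slot-case in tool x, rack y(mm): [-0.79596111  0.46861499]
front face x: [-8.53693496 -7.49372873 -6.7496535  -6.08348781] want -7.167493729493414
```

Request:
{"name": "drive_tool", "arguments": {
  "commands": [
    [-0.015, 0, 0.1, 0, 0, 0],
    [0, 0, 0.1, 0, 0, 0],
    [0, 0, 0.1, 0, 0, 0],
    [0, 0, 0.1, 0, 0, 0],
    [0, 0, 0.1, 0, 0, 0],
    [0, 0, 0.1, 0, 0, 0],
    [0, 0, 0, 0, 0, 0]
  ]
}}

```text
time: 18.12
tool_pos: [0.5503, 0.1661, 0.0779]
ee_rot: [3.141, 0.001, -0.481]
wrist_force: [0.8, -0.3, -0.2]
width: 0.0441
finger_force: 30.0
```

Request:
{"name": "drive_tool", "arguments": {
  "commands": [
    [0, 0, 0.1, 0, 0, 0],
    [0, 0, 0.1, 0, 0, 0],
    [0, 0, 0.1, 0, 0, 0],
    [0, 0, 0.1, 0, 0, 0],
    [0, 0, 0, 0, 0, 0],
    [0, 0, 0, 0, 0, 0]
  ]
}}

```text
time: 18.88
tool_pos: [0.5508, 0.1662, 0.0626]
ee_rot: [-3.142, -0.0, -0.481]
wrist_force: [0.1, -0.1, -1.9]
width: 0.0439
finger_force: 30.0
```

Request:
{"name": "drive_tool", "arguments": {
  "commands": [
    [0, 0, 0.025, 0, 0, 0],
    [0, 0, 0.025, 0, 0, 0],
    [0, 0, 0.025, 0, 0, 0],
    [0, 0, 0.0125, 0, 0, 0],
    [0, 0, 0, 0, 0, 0],
    [0, 0, 0, 0, 0, 0]
  ]
}}

```text
time: 19.62
tool_pos: [0.5507, 0.1662, 0.0591]
ee_rot: [-3.142, -0.0, -0.481]
wrist_force: [0.3, -0.2, -1.5]
width: 0.044
finger_force: 30.0
```

Request:
{"name": "drive_tool", "arguments": {
  "commands": [
    [0, 0, 0.015, 0, 0, 0],
    [0, 0, 0, 0, 0, 0]
  ]
}}

```text
time: 19.88
tool_pos: [0.5506, 0.1662, 0.0584]
ee_rot: [3.141, 0.0, -0.481]
wrist_force: [-0.3, 0.2, -1.0]
width: 0.044
finger_force: 30.0
```

Request:
{"name": "drive_tool", "arguments": {
  "commands": [
    [0, 0, 0.0125, 0, 0, 0],
    [0, 0, 0, 0, 0, 0]
  ]
}}

```text
time: 20.12
tool_pos: [0.5508, 0.1662, 0.0582]
ee_rot: [-3.141, -0.0, -0.481]
wrist_force: [-0.6, -0.5, 1.1]
width: 0.0438
finger_force: 30.0
```

The case is on the floor of the slot, with about 2 N of contact at the expected height. I let go.

Request:
{"name": "drive_tool", "arguments": {
  "commands": [
    [0, 0, 0, 0, 0, 0],
    [0, 0, 0, 0, 0, 0],
    [0, 0, 0, 0, 0, 0],
    [0, 0, 0, 0, 0, 0],
    [0, 0, 0, 0, 0, 0]
  ],
  "gripper": 0
}}

```text
time: 20.75
tool_pos: [0.5507, 0.1662, 0.0579]
ee_rot: [3.142, -0.0, -0.481]
wrist_force: [-0.0, 1.6, -0.1]
width: 0.0905
finger_force: 0.0
```

Request:
{"name": "drive_tool", "arguments": {
  "commands": [
    [0, 0, -0.1, 0, 0, 0],
    [0, 0, -0.3, 0, 0, 0],
    [0, 0, -0.5, 0, 0, 0],
    [0, 0, -0.7, 0, 0, 0],
    [0, 0, -0.7, 0, 0, 0],
    [0, 0, -0.7, 0, 0, 0],
    [0, 0, -0.7, 0, 0, 0],
    [-0.5, 0, 0, 0, 0, 0],
    [-0.8, 0, 0, 0, 0, 0],
    [-0.8, 0, 0, 0, 0, 0],
    [-0.8, 0, 0, 0, 0, 0],
    [0, 0, 0, 0, 0, 0],
    [0, 0, 0, 0, 0, 0]
  ]
}}

```text
time: 22.38
tool_pos: [0.4473, 0.2198, 0.2053]
ee_rot: [3.141, 0.0, -0.481]
wrist_force: [0.3, -0.6, 1.4]
width: 0.0937
finger_force: 0.0
```

Run:
```python
from h import *
s=snapshot("side"); cv2.imwrite("pics/s5.png",cv2.resize(s["image"][100:350,150:400],None,fx=2.4,fy=2.4,interpolation=cv2.INTER_CUBIC))
W=cloud(s)[240:330,205:275].reshape(-1,3); k=W[:,2]>.075; print(np.percentile(W[k],98,axis=0),np.median(W[k],0))
```

```text
[0.55895305 0.31001098 0.39233762] [0.47111665 0.2727946  0.34410924]
```

View pics/s5.png

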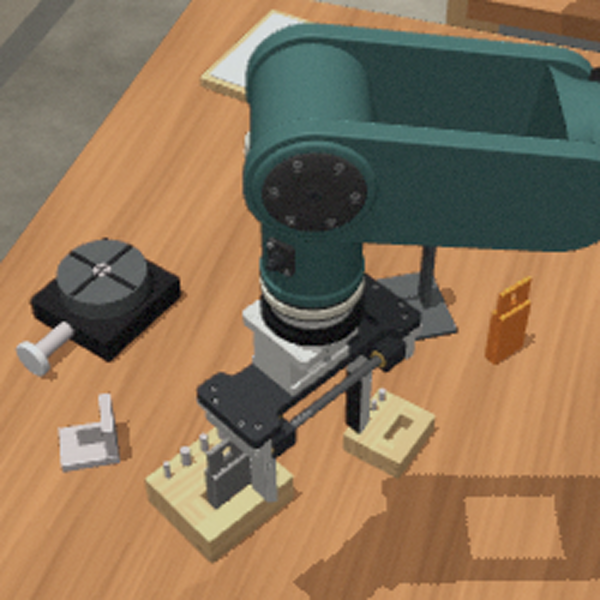

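The case stands upright in the slot at (228,470) in the crop, the gripper is clear of it, and the angle block is undisturbed at (90,440). I hand the job in.

```bash
python3 -c "from bench import close_job; print(close_job())"
```

```text
the job is handed in; nothing more can be done
None
```

The grey case is off the peg, standing upright on the floor of the big rack's slot and released, with about 1–3 N of contact read at the wrist; I handed the job in at about 22 s, though the judge's verdict was not shown.

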